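Hold the balanced lamp boom on its mark for a photograph

TASK

The red lamp on the balanced boom must light the painting steadily while it is photographed: press down the blue grip of the sprung press lever until the black pointer stands at the red marker on the dial, and keep it there without swinging away for a good 8 seconds. The lamp, its boom and weights are hot, so work by the press lever only; ease the boom up gently, never letting it swing fast or up to its upper stop, and leave the things around it where they are. Finish while still holding the lever down with the pointer at the marker.

Things in the scene. Friction and masses are not known exactly. Their poses are not given: they have to be found in the camera images.
- lamp_stand: Fixed black lamp stand: round foot 170 mm across, column, fork to 270 mm height, white dial plate (170 x 75 mm, centre 385 mm up) on its +x side. Origin: centre of the foot's underside, on the table. Its y axis runs along the level boom towards the tail and the press lever (the lamp is at -y), its x axis along the pivot axle, away from the lever's side. Its yaw is within 0.22 rad of zero.
- pivot (a point): Pivot of boom, press lever and marker: 250 mm above the table on the stand's vertical axis; axes as those of lamp_stand. All three turn about its x axis.
- boom (a joint): Boom angle (rad): 0 level, + when the lamp rises and the tail (stand's +y side) sinks; stops at -0.3 and +0.35. Starts at rest at -0.3, lamp low. Nominal inertia 0.21 kg m2, damping 0.012 N m s/rad. Under a lever held still it swings with a period of about 2.5 s and takes long to settle.
- boom_bar: The boom's aluminium bar, 16 mm thick, 660 mm long along its own y axis (tail to +y); origin at the pivot. Gravity turns the boom lamp-down with nominally 0.49 N m when level, and rights it with 0.25 N m/rad; lamp and weights are uncertain, so it may be 0.2 to 0.8 N m and 0.15 to 0.37 N m/rad. Hot: not to be touched.
- pointer_tip (a point): Tip of the black pointer that is fixed to the boom and rises from the pivot: 150 mm from it (straight up when the boom is level), 62 mm to the stand's +x side, in front of the white dial; leans to the stand's +y when the boom angle is positive.
- marker (a joint): Angle of the red marker clip (rad), same zero and direction as joint boom: the pointer is at the marker when the boom angle equals this value. It stays put, somewhere from -0.1 to 0.06.
- mark (a point): Where the pointer tip must stand: 150 mm from the pivot axis, just under the red clip (18 mm wide, 30 mm high, its centre 173 mm from the pivot) on the dial.
- lever_grip (a point): Middle of the blue round grip of the press lever: 30 mm in diameter, 115 mm long, axis parallel to the stand's x axis, 220 mm from the pivot axle on the tail side and 135 mm to the stand's -x side (towards the robot) of the boom; the grip runs from 77 to 192 mm to that side. Press it down from above; it can also be gripped.
- press_lever: Press lever with the blue grip, steel bar 16 mm high, 70 g; origin at the pivot, own y axis along the lever to the grip. Turns about the pivot axle on its own, tied to the boom by a spring of nominally 1.0 N m/rad in series with a rubber seat. Starts about 0.43 rad above level; near the marker it is 0 to 0.9 rad below level and pushes the finger up with 0.5 to 4 N.
- seat (a point): The lever's rubber seat, at the pivot on the lever's side: in series with the spring, 1.8 N m/rad with damping 10 N m s/rad, so it gives way slowly, over about 6 s: under a lever held still the boom sinks back, and the lever has to follow downwards.
- lamp_head: Red lamp shade, 124 mm wide, about 125 mm high; origin on the boom, 330 mm from the pivot. Hot: not to be touched.
- lamp_filter: Amber glass disc under the lamp, 112 mm wide; origin on the boom at the lamp. Hot: not to be touched.
- counterweight: Steel counterweight on the boom's tail, 68 mm in diameter, 50 mm long; origin at its centre, 290 mm from the pivot. Hot: not to be touched.
- trim_weight: Brass disc, 52 mm wide, hanging 85 mm under the pivot within the fork; origin at the pivot. Hot: not to be touched.
- brush_mug: Bystander: white mug, 80 mm wide, 90 mm tall, with brushes up to about 175 mm; origin at the centre of its underside
- brush_tub: Bystander: white plastic tub, 112 mm wide, 100 mm tall, with brushes up to about 175 mm; origin at the centre of its underside
- paint_jar_blue: Bystander: blue paint jar, 60 mm wide, 70 mm tall; origin at the centre of its underside
- paint_jar_yellow: Bystander: yellow paint jar, 60 mm wide, 70 mm tall; origin at the centre of its underside
- varnish_bottle: Bystander: amber bottle, 60 mm wide, 150 mm tall; origin at the centre of its underside

How it is judged (in metres and radians):
On the way:
1. the pointer is kept within 9 mm of the mark for 8 s by pressing the press lever (distance between pointer_tip and mark below 0.009 m and contact force between the fingers and press_lever above 0.2 N), for 8 s.
At the end, for the whole second after the job is handed in: Still pressing the press lever (over 0.2 N), the pointer tip is within 9 mm (0.06 rad) of the mark and the boom turns slower than 0.15 rad/s (all of step 1 and velocity of joint boom between -0.15 and 0.15 rad/s); the arm keeps its last pose, push and grip.
It fails at once if the boom swings fast (over 0.6 rad/s) (velocity of joint boom above 0.6 rad/s or velocity of joint boom below -0.6 rad/s).
It fails at once if the boom swings up to its upper stop (over 0.32 rad) (value of joint boom above 0.32 rad).
It fails at once if the robot touches the hot lamp, boom or weights (contact force between any of the arm, the fingers and boom_bar above 0.5 N or contact force between any of the arm, the fingers and lamp_head above 0.5 N or contact force between any of the arm, the fingers and lamp_filter above 0.5 N or contact force between any of the arm, the fingers and counterweight above 0.5 N or contact force between any of the arm, the fingers and trim_weight above 0.5 N).
It fails at once if a bystander is moved by more than 25 mm (distance of any of brush_mug, brush_tub, paint_jar_blue, paint_jar_yellow, varnish_bottle from where it was at the start of the episode above 0.025 m).
It also fails if it takes over 56 s, if anything falls off the work surface, if the arm or the gripper's body presses on something with over 40 N, if the wrist force passes 120 N, or if a joint passes its speed limit or range.

ROBOT

A 6-joint arm with a two-finger parallel gripper is mounted at the origin on the work surface. World frame = base frame: x ahead of the robot, y to its left, z up, the work surface at z = 0. Lengths are in mm, angles in rad, forces in N, time in s.
With the tool pointing down it reaches from about 350 to 775 mm from the base axis. Payload 7.3 kg.
Tool frame: the origin (TCP) lies on the centre line of the jaws, within the pads' length; the fingertips stand 14 mm ahead of it and the grasp point (between the pads) lies 5 mm behind it; z points along the fingers, y is the line along which they close (so a half turn about z gives the same grasp; the last joint's range is limited). The gripper opens to 92 mm and grips with 3 to 60 N. Pads are 19 mm wide; open, the fingers measure 130 mm over their backs; the gripper's body (75 mm by 190 mm) begins 47 mm behind the grasp point.
Start: joints at [1.168, 0.342, 1.524, -0, 1.275, -0.146], TCP at [133.327, 507.807, 240.741] pointing down, gripper open.
Joint ranges: [-2.53, 2.53], [-0.77, 2.02], [0.04, 2.7], [-1, 4.14], [0.28, 2.66], [-3.11, 3.11]. Speed limits (rad/s): [2.57, 2.57, 3.14, 3.14, 3.14, 3.14].

INTERFACE

Orientations are given as [roll, pitch, yaw] about the fixed x, y, z axes, in that order (R = Rz(yaw) Ry(pitch) Rx(roll)).
In Python, from plant import get_obs, capture, bot, spot_in, trace, pinpoint gives the robot as it stands.
- The arm moves only by the tool play_rows, never from a script. Its argument "rows" is a list of rows, each a list of 2 entries, a list of its own where there are three numbers: the shift along the world's x, y, z in units of 3 cm (1.0 is 3 cm), then the turn, a rotation vector about the world's x, y, z in units of 8 degrees (1.0 is 8 degrees). A call has 1 to 12 rows; each row shifts and turns the commanded pose from where the row before left it; what a row does not reach is not made up. A row lasts 1/8 s, in which the tool goes at most 62.5 mm and 10.7 degrees, less where a joint would pass 70% of its speed; a pose out of reach is approached as far as the arm can. A call with a number of a shift or a turn outside -1 to 1 is refused whole. A call with a gripper value outside its range is refused whole. "hand" is the opening, from -1 (shut) to 1 (fully open), set as the call begins (left out, the last holds). The fingers move at their own pace and stop on an object; the grip force is fixed at half the most. Time passes only in rows, so rows that do not move let the fingers close. It gives the time, the measured TCP pose, the force, the opening and the grip force at its end, in the units of the state.
- get_obs(): the state, without advancing time (a new reading comes with each control period).
- capture(name): name is "scene" or "top"; returns a dict with "frame" (400x640x3 uint8, red, green, blue), "fov_y" (degrees; the focal length in pixels is half the picture's height over the tangent of half this angle, whatever the lens; pixels are square), "cx", "cy" (the principal point, pixels), "dist" ([k1, k2, p1, p2, k3] as OpenCV has them; the pictures are not rectified), "rvec" (rotation vector, rad) and "tvec" (3), from world to camera coordinates, as OpenCV has them. Camera axes: x right, y down, z forward; pixel columns grow to the right and rows downward; lengths in mm; the calibration is good to about 2 mm. A picture is of the moment at which its call begins. There is no depth.
- bot.close_job(): hands the job in; it is judged then, once.
Trained networks look in the newest picture that a camera, given by its name, has taken for a name from the list of things; names that differ only in an ending like _2 or _b are one class to them, and where a whole thing is asked for, a point or a joint stands for the part that bears it (a point fixed in the world has none). Each returns a list of dicts, best first, with "p" (0 to 1); they miss things now and then, are a little off and sometimes report something else, mostly with a low value. They report only what shows in the picture. A call takes as long as a camera call.
- spot_in(query, camera): "at" ([row, column] in pixels, amid what is visible of it).
- trace(query, camera): "mask" (400x640 bool, what is visible of it) and "at" ([row, column] in pixels, amid what is visible of it).
- pinpoint(query, camera): "at" ([row, column] in pixels: a listed point, or the origin of a listed thing).
The state is a dict: "time": time; "joint_positions": joint angles; "dq": joint speeds; "tau": joint torques, N m; "tool_pos": TCP position; "tcp_rot": TCP orientation; "contact_force": force on the tool from outside, world axes, zero at the start; "moment": the same for the moment, N m; "grip_width": finger opening in mm; "finger_force": force on a finger pad.
Only numpy, scipy, OpenCV 4.12 (cv2) and the standard library are available. Lean on these libraries where they do the work, as an engineer would, in place of code of your own. Each camera call takes 0.05 s, during which the arm holds its last target. There are 200 camera calls.

## Working session

There is one attempt and no reset: what is moved stays moved. The work goes in short steps, Python scripts to look and compute and a tool call to move; the robot and the scene stay as the last step left them, time stands still between calls to the robot, and variables do not carry over. Pictures are saved under pics/ and viewed, at most 10 in all, crops included, and the job is handed in when it is done.

Besides the shell and the picture viewer there is one more tool, called after "Request:" by a JSON object that holds its "name" and its "arguments", one argument or row to a line. play_rows: Moves the arm, as the interface text tells. Shifts and turns lie within -1 to 1; 1 stands for 3 cm of shift or 8 degrees of turn. Its arguments: {"type":"object","properties":{"rows":{"type":"array"},"hand":{"type":"number"}},"required":["rows"]}

```bash
ls; mkdir -p pics; cat > h.py <<'E'
import numpy as np, cv2
from plant import get_obs, capture, bot, spot_in, trace, pinpoint
def cam(c):
    f=200/np.tan(np.radians(c["fov_y"])/2)
    K=np.array([[f,0,c["cx"]],[0,f,c["cy"]],[0,0,1.]])
    R=cv2.Rodrigues(np.array(c["rvec"],float))[0]; t=np.array(c["tvec"],float).ravel()
    return K,np.array(c["dist"],float),R,t
def ray(c,at):
    K,d,R,t=cam(c)
    u=cv2.undistortPoints(np.array([[[at[1],at[0]]]],float),K,d).ravel()
    o=-R.T@t; v=R.T@np.array([u[0],u[1],1]); return o,v/np.linalg.norm(v)
def tri(rays):
    A=sum(np.eye(3)-np.outer(v,v) for o,v in rays); b=sum((np.eye(3)-np.outer(v,v))@o for o,v in rays)
    p=np.linalg.solve(A,b); return p,[np.linalg.norm((np.eye(3)-np.outer(v,v))@(p-o)) for o,v in rays]
def proj(c,P):
    K,d,R,t=cam(c); q=cv2.projectPoints(np.array(P,float).reshape(-1,1,3),R and 0 if False else np.array(c["rvec"],float),t,K,d)[0].reshape(-1,2); return q[:,::-1]
E
python3 - <<'E'
from h import *
C={}
for n in("scene","top"):
    C[n]=capture(n); cv2.imwrite(f"pics/{n}0.png",C[n]["frame"][:,:,::-1]); print(n,ray(C[n],[200,320]))
for q in["pivot","pointer_tip","mark","lever_grip","lamp_stand","lamp_head","counterweight","brush_mug","brush_tub","paint_jar_blue","paint_jar_yellow","varnish_bottle"]:
    r=[];
    for n in C:
        o=pinpoint(q,n); 
        if o: r.append((n,np.round(o[0]["at"],1),round(o[0]["p"],2)))
    print(q,[(a,b.tolist(),p) for a,b,p in r], *( [np.round(x,1).tolist() for x in tri([ray(C[a],b) for a,b,p in r])] if len(r)==2 else []))
print(get_obs()["time"],get_obs()["tcp_rot"],get_obs()["contact_force"])
E
```

```text
pics
scene (array([ 994.0285483 , -726.32218925, 1495.10518082]), array([-0.29810172,  0.4897302 , -0.8193288 ]))
top (array([ 451.83075143,   40.42668351, 1570.72979215]), array([ 0.07452611, -0.02542614, -0.99689486]))
pivot [('scene', [220.1, 345.1], 0.82), ('top', [192.9, 408.6], 0.68)] [630.1, -188.3, 503.4] [90.5, 90.5]
pointer_tip [('scene', [151.2, 410.1], 0.62)]
mark [('scene', [202.5, 367.6], 0.59), ('top', [143.2, 329.6], 0.58)] [708.1, -19.1, 407.1] [1.7, 1.7]
lever_grip [('scene', [139.2, 357.8], 0.78), ('top', [195.9, 258.1], 0.95)] [560.1, 199.3, 360.3] [3.4, 3.4]
lamp_stand [('scene', [262.4, 340.7], 0.62), ('top', [177.3, 327.2], 0.96)] [651.8, -29.6, 36.3] [3.0, 3.0]
lamp_head [('scene', [314.3, 269.7], 0.96), ('top', [191.7, 412.3], 0.97)] [584.7, -329.2, 143.5] [0.4, 0.4]
counterweight [('scene', [150.3, 409.8], 0.76)]
brush_mug [('scene', [254.6, 254.6], 0.86)]
brush_tub [('scene', [163.1, 398.5], 0.68)]
paint_jar_blue [('scene', [285.1, 240.4], 0.76), ('top', [241.3, 386.5], 0.52)] [404.8, -256.4, 6.1] [1.7, 1.7]
paint_jar_yellow [('scene', [316.7, 215.8], 0.82), ('top', [239.5, 417.4], 0.7)] [407.0, -380.5, 7.2] [2.0, 2.0]
varnish_bottle [('scene', [147.6, 361.2], 0.73), ('top', [231.8, 202.6], 0.75)] [453.5, 465.8, -4.8] [4.0, 4.0]
1.3 [ 3.14152194e+00 -2.64589218e-05  2.88476391e+00] [ 0.03629388  0.29692289 -0.1084698 ]
```

```bash
cd pics; python3 -c "
import cv2
a=cv2.imread('scene0.png');cv2.imwrite('s.png',cv2.resize(a[80:380,190:490],(600,600),interpolation=2))
b=cv2.imread('top0.png');cv2.imwrite('t.png',cv2.resize(b[80:300,150:480],(792,528),interpolation=2))"
```

```text
(no output)
```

View pics/s.png

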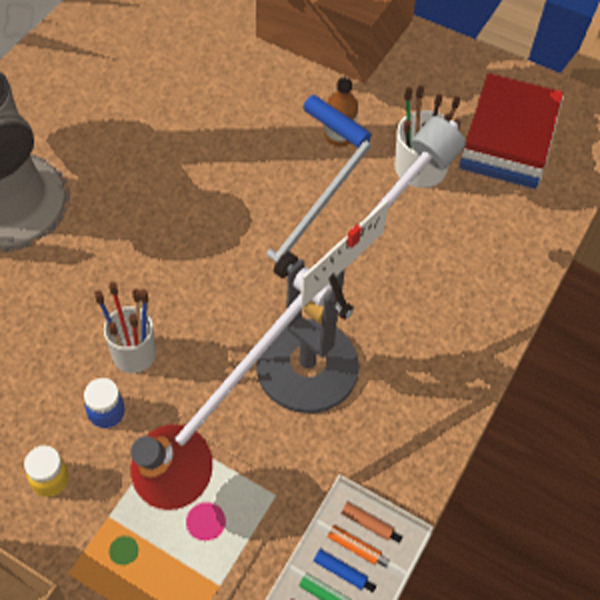

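View pics/t.png

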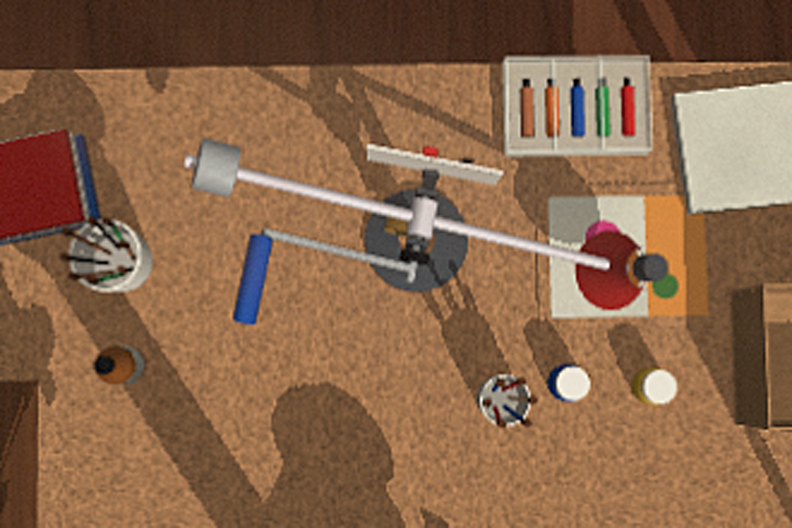

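The scene view shows the dial with the red clip at about (197,366) full-frame, the pointer leaning to the lamp side near (219,356), the raised blue grip at (139,358) and the lamp low. The top view agrees, with stand yaw around -0.2. Next I'll fit the stand pose, lever angle and marker angle.

```bash
cat >> h.py <<'E'
def Pl(s,l):  # stand-local to world; s=x,y,yaw
    c,n=np.cos(s[2]),np.sin(s[2]); return np.array([s[0]+c*l[0]-n*l[1],s[1]+n*l[0]+c*l[1],l[2]])
def rot(th,x,y,z): # boom-frame (x,y tail,z up) at angle th (+ = tail sinks) to stand-local
    return [x,y*np.cos(th)+z*np.sin(th),250-y*np.sin(th)+z*np.cos(th)]
def blob(fr,kind,near,r=60):
    h=cv2.cvtColor(fr,cv2.COLOR_RGB2HSV).astype(int); H,S,V=h[...,0],h[...,1],h[...,2]
    m=((H<6)|(H>173))&(S>170)&(V>50) if kind=="red" else (H>105)&(H<128)&(S>150)&(V>50)
    n,L,st,ce=cv2.connectedComponentsWithStats(m.astype(np.uint8))
    k=[i for i in range(1,n) if st[i,4]>=6 and np.hypot(ce[i,1]-near[0],ce[i,0]-near[1])<r]
    i=max(k,key=lambda i:st[i,4]); return ce[i][::-1],st[i,4]
E
python3 - <<'E'
from h import *
from scipy.optimize import least_squares
import pickle
C={n:capture(n) for n in("scene","top")}
near={"clip":{"scene":(197,366),"top":(143,329)},"grip":{"scene":(139,358),"top":(196,256)},"lamp":{"scene":(312,275),"top":(192,405)}}
D={}
for q in near:
    for n in C:
        D[q,n]=blob(C[n]["frame"],"blue" if q=="grip" else "red",near[q][n],{"clip":12,"grip":25,"lamp":25}[q]); print(q,n,D[q,n])
    print(q,[np.round(x,1) for x in tri([ray(C[n],D[q,n][0]) for n in C])])
foot={n:trace("lamp_stand",n)[0]["at"] for n in C}
pin={n:pinpoint("lamp_stand",n)[0]["at"] for n in C}
lp={n:pinpoint("lamp_head",n)[0]["at"] for n in C}
def res(p,full=False):
    s=p[:3];r=[]
    for n in C:
        f=lambda P,px,w: list((proj(C[n],[P])[0]-px)*w)
        r+=f(Pl(s,rot(p[3],-135,220,0)),D["grip",n][0],1)
        r+=f(Pl(s,rot(p[4],p[5],0,173)),D["clip",n][0],1)
        r+=f(Pl(s,rot(-.3,0,-330,0)),lp[n],.5)
        r+=f(Pl(s,[0,0,0]),pin[n],.3)
    r+=[(p[5]-66)/4]
    return r
o=least_squares(res,[650,-25,-.21,-.43,0,66],loss="soft_l1",x_scale=[10,10,.1,.1,.1,3])
print(np.round(o.x,3)); print(np.round(res(o.x),1))
c=np.sqrt(np.diag(np.linalg.inv(o.jac.T@o.jac))); print(np.round(c,3))
s=o.x
print("grip",Pl(s[:3],rot(s[3],-135,220,0)))
pt=Pl(s[:3],rot(-.3,62,0,150)); print("pointer proj",{n:proj(C[n],[pt])[0] for n in C})
# lamp blob in boom frame
P=tri([ray(C[n],D["lamp",n][0]) for n in C])[0]; print("lampblob",P)
pickle.dump((o.x,P,{k:v for k,v in D.items()}),open("fit.pkl","wb"))
for n in C:
    im=C[n]["frame"][:,:,::-1].copy(); im=cv2.resize(im,None,fx=4,fy=4,interpolation=2)
    def dot(P,col):
        r,cc=proj(C[n],[P])[0]; cv2.circle(im,(int(4*cc+2),int(4*r+2)),3,col,-1)
    dot(pt,(0,255,0)); dot(Pl(s[:3],rot(s[4],s[5],0,173)),(255,255,0)); dot(Pl(s[:3],rot(-.3,0,0,0)),(255,0,255));dot(Pl(s[:3],rot(-.3,0,-330,0)),(255,0,255));dot(Pl(s[:3],rot(-.3,0,290,0)),(255,0,255));dot(Pl(s[:3],rot(s[3],-135,220,0)),(0,255,255))
    for a in np.arange(0,6.28,.2): dot(Pl(s[:3],[85*np.cos(a),85*np.sin(a),0]),(0,255,0))
    cv2.imwrite(f"pics/ov_{n}.png",im[480:1080,1060:1760] if n=="scene" else im[400:1000,920:1700])
E
```

```text
clip scene (array([197.54347826, 366.54347826]), np.int32(46))
clip top (array([142.7, 328.7]), np.int32(20))
clip [array([704.3, -16.7, 424.3]), array([0.2, 0.2])]
grip scene (array([139.95890411, 357.60273973]), np.int32(292))
grip top (array([197.1875    , 255.27941176]), np.int32(272))
grip [array([556.4, 209.2, 345.5]), array([2.2, 2.2])]
lamp scene (array([316.0174482 , 277.96619411]), np.int32(917))
lamp top (array([193.27703985, 402.68500949]), np.int32(527))
lamp [array([ 587.6, -305.7,   84.6]), array([4.1, 4.1])]
[ 6.44435e+02 -1.35370e+01 -2.17000e-01 -4.44000e-01  5.80000e-02
  5.98930e+01]
[ 0.1 -1.   0.4  0.3 -0.1 -1.4 -0.   0.5 -0.2 -0.5 -0.1 -0.  -0.2 -0.3
  0.1 -1.5 -1.5]
[2.775 2.642 0.012 0.032 0.023 3.201]
grip [555.27546749 209.4710231  344.56722055]
pointer proj {'scene': array([217.28071673, 353.0578058 ]), 'top': array([147.73566215, 346.19123567])}
lampblob [ 587.61433247 -305.72435501   84.62221074]
```

View pics/ov_scene.png

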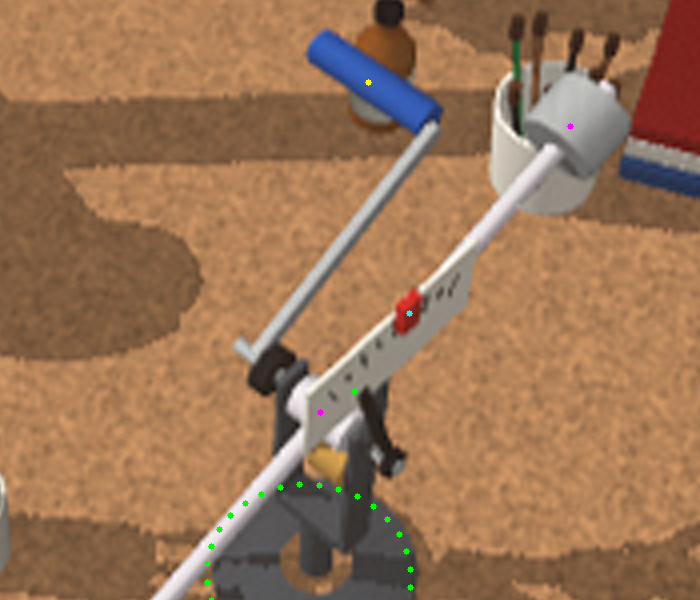

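View pics/ov_top.png

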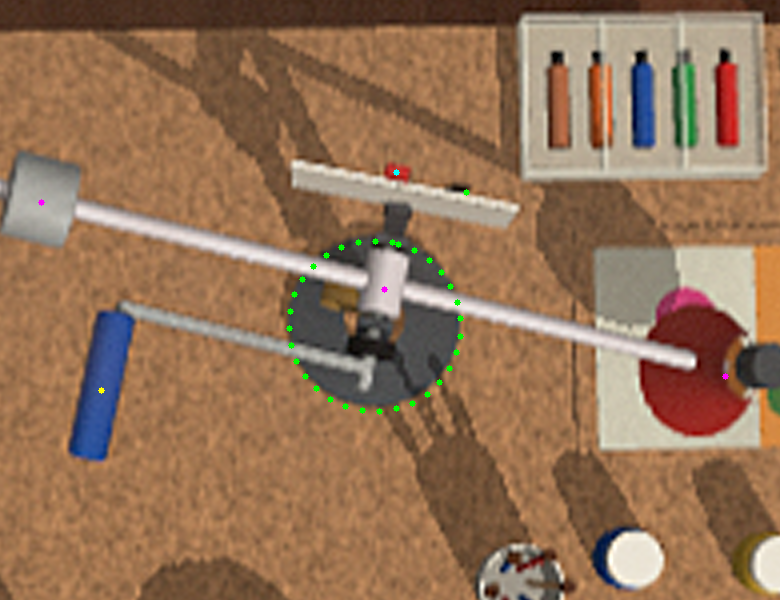

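Fit is consistent: yaw about -0.217, grip at (555, 209, 345), clip 173 mm from the pivot, and the foot outline matches. The marker is about 0.04, with a slight bias. I'll move above the grip with the fingers closed.

Request:
{"name": "play_rows", "arguments": {
  "rows": [
    [[0.5,-0.4,1],[0,0,0]],
    [[0.5,-0.4,1],[0,0,0]],
    [[0.5,-0.4,1],[0,0,0]],
    [[0.9,-0.65,0.2],[0,0,0]],
    [[0.9,-0.65,0.2],[0,0,0]],
    [[0.9,-0.65,0.2],[0,0,0]],
    [[0.9,-0.65,0.2],[0,0,0]],
    [[0.9,-0.65,0.2],[0,0,0]],
    [[0.9,-0.65,0.2],[0,0,0]],
    [[0.9,-0.65,0.2],[0,0,0]],
    [[0.9,-0.65,0.2],[0,0,0]],
    [[0.9,-0.65,0.2],[0,0,0]]
  ],
  "hand": -1
}}

```text
time: 3.2
tool_pos: [422.1, 295.6, 385.0]
tcp_rot: [3.141, 0.0, 2.885]
contact_force: [0.9, 0.3, -0.7]
grip_width: 0.4
finger_force: 0.0
```

Request:
{"name": "play_rows", "arguments": {
  "rows": [
    [[0.7,-0.45,0.08],[0,0,0]],
    [[0.7,-0.45,0.08],[0,0,0]],
    [[0.7,-0.45,0.08],[0,0,0]],
    [[0.7,-0.45,0.08],[0,0,0]],
    [[0.7,-0.45,0.08],[0,0,0]],
    [[0.7,-0.45,0.08],[0,0,0]],
    [[0,0,0],[0,0,0]]
  ]
}}

```text
time: 4.08
tool_pos: [548.3, 214.4, 398.4]
tcp_rot: [-3.141, -0.001, 2.883]
contact_force: [-0.5, 1.0, -1.1]
grip_width: 0.4
finger_force: 0.0
```

```bash
cat > look.py <<'E'
from h import *
import pickle,sys
from scipy.optimize import minimize_scalar, least_squares
x,P,D=pickle.load(open("fit.pkl","rb")); s=x[:3]
def look(save=None,cams=("scene",)):
    th=[]
    for n in cams:
        c=capture(n); t0=D["lamp",n][0]
        # boom-frame point on plane local x=0 seen at start
        o,v=ray(c,t0); nx=np.array([np.cos(s[2]),np.sin(s[2]),0]); Q=o+v*((np.array([s[0],s[1],0])-o)@nx)/(v@nx)
        dy=-np.sin(s[2])*(Q[0]-s[0])+np.cos(s[2])*(Q[1]-s[1]); dz=Q[2]-250; a=-.3
        yb=dy*np.cos(a)-dz*np.sin(a); zb=dy*np.sin(a)+dz*np.cos(a)
        f=lambda a: proj(c,[Pl(s,rot(a,0,yb,zb))])[0]
        guess=[f(a) for a in np.arange(-.3,.35,.05)]
        best=None
        for g in guess:
            try: b,A=blob(c["frame"],"red",g,20)
            except ValueError: continue
            if best is None or A>best[1]: best=(b,A)
        th.append(minimize_scalar(lambda a:np.sum((f(a)-best[0])**2),bounds=(-.4,.4),method="bounded").x); 
        if save: cv2.imwrite(f"pics/{save}_{n}.png",cv2.resize(c["frame"],None,fx=4,fy=4,interpolation=2)[560:1160,1060:1760,::-1] if n=="scene" else cv2.resize(c["frame"],None,fx=4,fy=4,interpolation=2)[400:1000,920:1700,::-1])
    o=get_obs(); z=o["tool_pos"][2]; a=-np.arcsin((z-279)/220)
    F=o["contact_force"]
    loc=[np.cos(s[2])*(o["tool_pos"][0]-s[0])+np.sin(s[2])*(o["tool_pos"][1]-s[1]),-np.sin(s[2])*(o["tool_pos"][0]-s[0])+np.cos(s[2])*(o["tool_pos"][1]-s[1])]
    print("t %.2f th %s phi %.3f z %.1f F %s loc %s want_y %.0f"%(o["time"],np.round(th,3),a,z,np.round(F,1),np.round(loc),220*np.cos(a)))
    open("log.txt","a").write("%.3f %.4f %.4f %.2f\n"%(o["time"],th[0],a,F[2]))
if __name__=="__main__":
    cams=("scene","top") if "top" in sys.argv else ("scene",)
    look(sys.argv[1] if len(sys.argv)>1 and sys.argv[1]!="top" else None,cams)
E
python3 look.py top
```

```text
t 4.17 th [-0.3   -0.301] phi -0.576 z 398.9 F [-0.3  0.5  0.5] loc [-144.  203.] want_y 184
```

Request:
{"name": "play_rows", "arguments": {
  "rows": [
    [[0,0,-0.2],[0,0,0]],
    [[0,0,-0.2],[0,0,0]],
    [[0,0,-0.2],[0,0,0]],
    [[0,0,-0.2],[0,0,0]],
    [[0,0.03,-0.13],[0,0,0]],
    [[0,0.03,-0.13],[0,0,0]],
    [[0,0.03,-0.13],[0,0,0]],
    [[0,0.03,-0.13],[0,0,0]],
    [[0,0.03,-0.13],[0,0,0]],
    [[0,0.03,-0.13],[0,0,0]],
    [[0,0.03,-0.13],[0,0,0]],
    [[0,0.03,-0.13],[0,0,0]]
  ]
}}

```text
time: 5.68
tool_pos: [547.4, 222.6, 343.7]
tcp_rot: [3.141, 0.0, 2.885]
contact_force: [-1.1, 0.5, 1.0]
grip_width: 0.5
finger_force: 0.4
```

```bash
python3 look.py top
```

```text
t 5.78 th [-0.3 -0.3] phi -0.297 z 343.4 F [1.1 0.1 0.9] loc [-146.  210.] want_y 210
```

Request:
{"name": "play_rows", "arguments": {
  "rows": [
    [[0,0.02,-0.1],[0,0,0]],
    [[0,0.02,-0.1],[0,0,0]],
    [[0,0.02,-0.1],[0,0,0]],
    [[0,0.02,-0.1],[0,0,0]],
    [[0,0.02,-0.1],[0,0,0]],
    [[0,0.02,-0.1],[0,0,0]],
    [[0,0.02,-0.1],[0,0,0]],
    [[0,0.02,-0.1],[0,0,0]],
    [[0,0.02,-0.1],[0,0,0]],
    [[0,0.02,-0.1],[0,0,0]]
  ]
}}

```text
time: 7.02
tool_pos: [547.3, 228.5, 313.7]
tcp_rot: [-3.142, -0.0, 2.885]
contact_force: [0.3, 0.7, -0.3]
grip_width: 0.4
finger_force: 0.4
```

```bash
python3 look.py
```

```text
t 7.08 th [-0.208] phi -0.156 z 313.3 F [ 0.2 -0.4  0.1] loc [-147.  216.] want_y 217
```

Request:
{"name": "play_rows", "arguments": {
  "rows": [
    [[0,0,0],[0,0,0]],
    [[0,0,0],[0,0,0]],
    [[0,0,0],[0,0,0]]
  ]
}}

```text
time: 7.45
tool_pos: [547.4, 228.5, 314.0]
tcp_rot: [3.142, 0.0, 2.885]
contact_force: [-0.2, 0.5, 1.1]
grip_width: 0.4
finger_force: 0.2
```

```bash
python3 look.py z2 top
```

```text
t 7.55 th [-0.151 -0.147] phi -0.160 z 314.0 F [-0.3  0.6 -0. ] loc [-147.  215.] want_y 217
```

View pics/z2_scene.png

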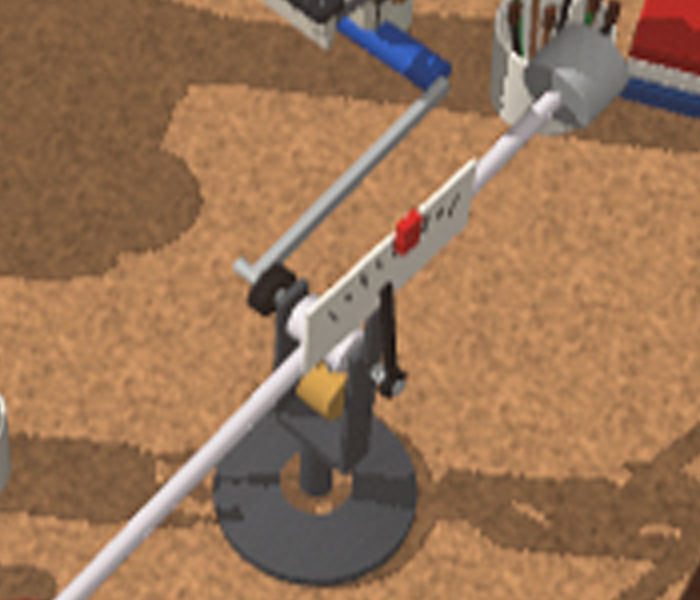

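```bash
cat > mdl.py <<'E'
import numpy as np
from scipy.optimize import least_squares
PH=[(4.67,-.444),(5.73,-.298),(5.80,-.298),(7.03,-.158)]
def sim(p,ph,tend,ts):
    G0,kg,I,ks=p; dt=.01; T=np.arange(4.67,tend+dt,dt); f=np.interp(T,*zip(*ph))
    th,w,d=-.3,0.,0.; out=[]
    for t,fi in zip(T,f):
        tq=ks*(fi-th+.144-d); d+=dt*(tq-1.8*d)/10
        w+=dt*(tq-G0-kg*th-.012*w)/I; th+=dt*w
        if th<-.3: th=-.3;w=max(w,0)
        out.append((th,w,tq))
    out=np.array(out); return np.array([[np.interp(t,T,out[:,i]) for i in range(3)] for t in ts])
def fit(obs,ph):
    ts=[o[0] for o in obs]; n=np.array([.25,.25,.21,1.]); sg=np.array([.2,.06,.02,.1])
    r=lambda p: np.r_[(sim(p,ph,ts[-1]+.02,ts)[:,0]-[o[1] for o in obs])/.006,(p-n)/sg]
    o=least_squares(r,n,diff_step=1e-3); return o.x,r(o.x)
E
cat > run.py <<'E'
from mdl import *; import sys,ast
# args: list of extra phi knots done; list of planned knots
ph=PH+ast.literal_eval(open("knots.txt").read()); 
obs=[tuple(map(float,l.split()))[:2] for l in open("log.txt")][1:]
p,r=fit(obs,ph); print(np.round(p,3),np.round(r,1))
t0=obs[-1][0]; ts=np.arange(t0,t0+6,.5)
for plan in ast.literal_eval(sys.argv[1]):
    y=sim(p,ph+[(t0,ph[-1][1])]+[(t0+a,b) for a,b in plan],t0+6.2,ts); print(plan); print(np.round(y[:,0],3),np.round(y[:,1],2)[:6],np.round(y[:,2],2)[[0,4,8]])
E
echo "[]">knots.txt
python3 run.py "[[(6,-.158)],[(1.5,0)],[(1.5,.1),(6,.18)],[(2.5,.1),(6,.2)]]"
python3 - <<'E'
from look import *
import cv2
c=capture("scene")
for a in(-.15,-.2,0,.03,.06): print(a,proj(c,[Pl(s,rot(a,62,0,150))])[0],proj(c,[Pl(s,rot(a,62,0,173))])[0])
E
```

```text
[0.218 0.25  0.21  1.001] [ 0.   0.  -0.  -0.2 -0.   0.   0. ]
[(6, -0.158)]
[-0.151 -0.169 -0.242 -0.28  -0.241 -0.184 -0.186 -0.244 -0.284 -0.259
 -0.207 -0.198 -0.242] [ 0.06 -0.12 -0.14  0.    0.13  0.07] [0.11 0.18 0.21]
[(1.5, 0)]
[-0.151 -0.159 -0.181 -0.141 -0.056 -0.033 -0.102 -0.174 -0.162 -0.09
 -0.057 -0.105 -0.17 ] [ 0.06 -0.06  0.    0.15  0.14 -0.06] [0.11 0.15 0.24]
[(1.5, 0.1), (6, 0.18)]
[-0.151 -0.152 -0.142 -0.053  0.063  0.073 -0.026 -0.097 -0.049  0.055
  0.083  0.011 -0.058] [ 0.06 -0.03  0.09  0.25  0.16 -0.12] [0.11 0.14 0.26]
[(2.5, 0.1), (6, 0.2)]
[-0.151 -0.159 -0.182 -0.144 -0.05   0.024  0.025 -0.028 -0.055 -0.013
  0.049  0.063  0.024] [ 0.06 -0.06 -0.    0.15  0.2   0.08] [0.11 0.19 0.27]
-0.15 [211.1504991  358.70154944] [207.05813747 358.36857874]
-0.2 [213.12998613 356.81305518] [209.36959083 356.15570037]
0 [205.6677645  364.33705105] [200.67278839 364.9640519 ]
0.03 [204.66224177 365.44882625] [199.50525647 366.26334599]
0.06 [203.68954265 366.55255036] [198.37716848 367.55248828]
```

```bash
cat > mpc.py <<'E'
from mdl import *; import sys,ast
ref=float(sys.argv[1]); ph=PH+ast.literal_eval(open("knots.txt").read())
obs=[tuple(map(float,l.split()))[:2] for l in open("log.txt")][1:]
p,r=fit(obs,ph); print("p",np.round(p,3),"r",np.round(r[:-4],1))
t0=obs[-1][0]; f0=ph[-1][1]; ks=np.arange(.375,4.6,.375); ts=np.arange(t0+.2,t0+5,.2)
mk=lambda u: ph+[(t0,f0)]+[(t0+k,f) for k,f in zip(ks,f0+np.cumsum(u))]
def cost(u):
    y=sim(p,mk(u),t0+5.2,ts); return np.r_[(y[:,0]-ref)*np.linspace(.5,2,len(ts)),y[:,1]*.4,u*.8,np.diff(u)*.5,np.maximum(abs(y[:,1])-.3,0)*5]
o=least_squares(cost,np.zeros(len(ks)),bounds=(-.1,.1),diff_step=1e-3); u=o.x
y=sim(p,mk(u),t0+5.2,ts); print("th",np.round(y[::2,0],3)); print("w",np.round(y[::2,1],2))
print("T",np.round(y[::4,2],2)); f=f0+np.cumsum(u)
z=279-220*np.sin(np.r_[f0,f]); yy=220*np.cos(np.r_[f0,f])
print("phi",np.round(f,3)); print("dz/row",np.round(np.diff(z)/90,3)); print("dy/row",np.round(np.diff(yy)/90,3))
E
tail -1 log.txt; python3 -c "
from plant import get_obs;o=get_obs();print(o['time'],o['tool_pos'])"
python3 look.py; python3 mpc.py 0.03
```

```text
7.550 -0.1511 -0.1597 -0.04
7.6 [547.33011719 228.46310299 313.93455944]
t 7.65 th [-0.145] phi -0.160 z 314.0 F [ 0.9 -0.1  0.8] loc [-147.  215.] want_y 217
p [0.216 0.245 0.211 0.996] r [ 0.   0.   0.1 -0.2]
th [-0.148 -0.153 -0.11  -0.036  0.015  0.028  0.026  0.026  0.029  0.03
  0.03   0.03 ]
w [-0.03  0.03  0.17  0.17  0.08  0.   -0.01  0.    0.01  0.   -0.   -0.  ]
T [0.15 0.24 0.17 0.23 0.22 0.22]
phi [-0.058  0.026  0.028  0.048  0.102  0.151  0.173  0.175  0.176  0.18
  0.186  0.19 ]
dz/row [-0.243 -0.204 -0.006 -0.048 -0.132 -0.12  -0.052 -0.006 -0.001 -0.011
 -0.014 -0.009]
dy/row [ 0.026  0.003 -0.    -0.002 -0.01  -0.015 -0.008 -0.001 -0.    -0.002
 -0.003 -0.002]
```

Request:
{"name": "play_rows", "arguments": {
  "rows": [
    [[0,0.02,-0.24],[0,0,0]],
    [[0,0.02,-0.24],[0,0,0]],
    [[0,0.02,-0.24],[0,0,0]],
    [[0,0,-0.2],[0,0,0]],
    [[0,0,-0.2],[0,0,0]],
    [[0,0,-0.2],[0,0,0]]
  ]
}}

```text
time: 8.4
tool_pos: [547.3, 230.3, 274.0]
tcp_rot: [3.141, 0.0, 2.885]
contact_force: [0.8, 1.0, 1.5]
grip_width: 0.3
finger_force: 0.6
```

```bash
python3 look.py; echo "[(7.65,-.159),(8.05,-.06),(8.43,.024)]">knots.txt; python3 mpc.py 0.03
```

```text
t 8.45 th [-0.146] phi 0.027 z 273.1 F [ 0.6  1.  -0.3] loc [-147.  217.] want_y 220
p [0.216 0.246 0.211 0.997] r [ 0.   0.1  0.1 -0.2  0. ]
th [-0.118 -0.047  0.002  0.02   0.022  0.024  0.028  0.03   0.03   0.03
  0.03   0.03   0.03 ]
w [ 0.16  0.17  0.08  0.02  0.    0.01  0.01  0.   -0.   -0.    0.    0.
 -0.  ]
T [0.24 0.17 0.22 0.22 0.22 0.22 0.22]
phi [0.014 0.045 0.101 0.146 0.166 0.171 0.175 0.18  0.186 0.19  0.193 0.196]
dz/row [ 0.024 -0.076 -0.137 -0.109 -0.049 -0.013 -0.008 -0.013 -0.014 -0.01
 -0.007 -0.006]
dy/row [ 0.    -0.002 -0.01  -0.014 -0.008 -0.002 -0.001 -0.002 -0.003 -0.002
 -0.001 -0.001]
```

Request:
{"name": "play_rows", "arguments": {
  "rows": [
    [[0,0,0.02],[0,0,0]],
    [[0,0,0.02],[0,0,0]],
    [[0,0,0.02],[0,0,0]],
    [[0,0,-0.08],[0,0,0]],
    [[0,0,-0.08],[0,0,0]],
    [[0,0,-0.08],[0,0,0]]
  ]
}}

```text
time: 9.2
tool_pos: [547.3, 230.3, 268.7]
tcp_rot: [-3.142, -0.0, 2.885]
contact_force: [-0.5, -0.3, -0.6]
grip_width: 0.3
finger_force: 0.3
```

```bash
python3 look.py; echo "[(7.65,-.159),(8.05,-.06),(8.45,.026),(8.85,.018),(9.23,.05)]">knots.txt; python3 mpc.py 0.03
```

```text
t 9.25 th [0.027] phi 0.049 z 268.3 F [ 0.6 -0.5 -0. ] loc [-147.  217.] want_y 220
p [0.216 0.171 0.184 1.111] r [ 0.   0.6  0.4 -0.3 -0.3 -0.8]
th [0.036 0.031 0.021 0.024 0.029 0.031 0.03  0.03  0.03  0.03  0.03  0.03
 0.03 ]
w [ 0.03 -0.03 -0.01  0.02  0.01 -0.   -0.    0.    0.   -0.   -0.    0.
 -0.  ]
T [0.16 0.24 0.22 0.22 0.22 0.22 0.22]
phi [0.123 0.155 0.153 0.148 0.153 0.16  0.165 0.167 0.169 0.172 0.175 0.177]
dz/row [-0.177 -0.077  0.004  0.011 -0.01  -0.019 -0.012 -0.005 -0.005 -0.006
 -0.007 -0.006]
dy/row [-0.015 -0.011  0.001  0.002 -0.002 -0.003 -0.002 -0.001 -0.001 -0.001
 -0.001 -0.001]
```

Request:
{"name": "play_rows", "arguments": {
  "rows": [
    [[0,0,-0.12],[0,0,0]],
    [[0,0,-0.15],[0,0,0]]
  ]
}}

```text
time: 9.5
tool_pos: [547.3, 230.3, 260.6]
tcp_rot: [3.141, 0.0, 2.885]
contact_force: [0.2, 0.9, 0.7]
grip_width: 0.4
finger_force: 0.3
```

```bash
python3 look.py; echo "[(7.65,-.159),(8.05,-.06),(8.45,.026),(8.85,.018),(9.23,.05),(9.28,.05),(9.52,.087)]">knots.txt; python3 mpc.py 0.03
```

```text
t 9.55 th [0.073] phi 0.087 z 259.9 F [1.1 0.6 0.2] loc [-147.  217.] want_y 219
p [0.201 0.109 0.183 1.126] r [ 0.   0.8  1.4  0.9  1.4  1.  -3.8]
th [0.045 0.024 0.02  0.027 0.031 0.031 0.029 0.03  0.03  0.03  0.03  0.03
 0.03 ]
w [-0.05 -0.04  0.01  0.02  0.   -0.   -0.    0.    0.   -0.   -0.    0.
 -0.  ]
T [0.18 0.22 0.2  0.21 0.2  0.2  0.2 ]
phi [0.139 0.142 0.129 0.128 0.136 0.143 0.145 0.147 0.148 0.151 0.153 0.155]
dz/row [-0.125 -0.008  0.03   0.003 -0.02  -0.017 -0.006 -0.003 -0.005 -0.006
 -0.006 -0.005]
dy/row [-0.014 -0.001  0.004  0.    -0.003 -0.002 -0.001 -0.    -0.001 -0.001
 -0.001 -0.001]
```

Request:
{"name": "play_rows", "arguments": {
  "rows": [
    [[0,0,0],[0,0,0]],
    [[0,0,0],[0,0,0]]
  ]
}}

```text
time: 9.8
tool_pos: [547.3, 230.3, 260.9]
tcp_rot: [3.142, 0.0, 2.885]
contact_force: [0.4, -1.3, 0.1]
grip_width: -0.0
finger_force: 0.3
```

```bash
python3 look.py; sed -i 's/G0,kg,I,ks=p/G0,kg,I,ks,off,c2=p/; s/+.144/+off/; s/1.8\*d)\/10/1.8*d)\/c2/; s/n=np.array(.*/n=np.array([.25,.25,.21,1.,.144,10]); sg=np.array([.2,.06,.02,.1,.03,2])/' mdl.py; sed -i 's/:-4/:-6/' mpc.py; python3 mpc.py 0.03
```

```text
t 9.85 th [0.077] phi 0.082 z 261.0 F [-1.6  0.2  1. ] loc [-147.  217.] want_y 219
p [0.198 0.043 0.19  1.118 0.166 8.255] r [ 0.   0.7  2.   1.8  3.4  1.2 -2.3 -3.4]
th [0.042 0.015 0.015 0.026 0.032 0.031 0.029 0.029 0.03  0.03  0.03  0.03
 0.03 ]
w [-0.09 -0.03  0.03  0.03  0.   -0.01 -0.    0.    0.   -0.   -0.    0.
 -0.  ]
T [0.19 0.21 0.19 0.2  0.2  0.2  0.2 ]
phi [0.135 0.127 0.109 0.109 0.12  0.127 0.129 0.13  0.131 0.133 0.135 0.136]
dz/row [-0.116  0.02   0.043 -0.    -0.026 -0.018 -0.005 -0.001 -0.003 -0.005
 -0.005 -0.004]
dy/row [-0.013  0.003  0.005 -0.    -0.003 -0.002 -0.001 -0.    -0.    -0.001
 -0.001 -0.   ]
```

Request:
{"name": "play_rows", "arguments": {
  "rows": [
    [[0,0,-0.08],[0,0,0]],
    [[0,0,-0.1],[0,0,0]],
    [[0,0,-0.1],[0,0,0]]
  ]
}}

```text
time: 10.22
tool_pos: [547.4, 230.1, 252.2]
tcp_rot: [-3.141, 0.0, 2.885]
contact_force: [-0.1, -0.8, 1.6]
grip_width: 0.4
finger_force: 0.5
```

```bash
python3 look.py z3 top;  echo "[(7.65,-.159),(8.05,-.06),(8.45,.026),(8.85,.018),(9.23,.05),(9.28,.05),(9.52,.085),(9.86,.083),(10.25,.123)]">knots.txt; python3 mpc.py 0.03
```

```text
t 10.32 th [0.034 0.007] phi 0.123 z 252.0 F [ 0.5 -1.6  0.9] loc [-147.  217.] want_y 218
p [0.191 0.014 0.194 1.116 0.183 5.235] r [ 0.   0.6  1.4  1.3  4.   1.1 -2.1 -2.4 -0.9]
th [0.018 0.014 0.023 0.03  0.03  0.029 0.029 0.03  0.03  0.03  0.03  0.03
 0.03 ]
w [-0.04  0.01  0.02  0.01 -0.   -0.    0.    0.    0.   -0.   -0.    0.
 -0.  ]
T [0.22 0.19 0.19 0.19 0.19 0.19 0.19]
phi [0.116 0.103 0.101 0.108 0.114 0.117 0.117 0.118 0.119 0.12  0.12  0.121]
dz/row [ 0.017  0.032  0.005 -0.017 -0.016 -0.006 -0.001 -0.001 -0.003 -0.003
 -0.002 -0.001]
dy/row [ 0.002  0.004  0.001 -0.002 -0.002 -0.001 -0.    -0.    -0.    -0.
 -0.    -0.   ]
```

View pics/z3_scene.png

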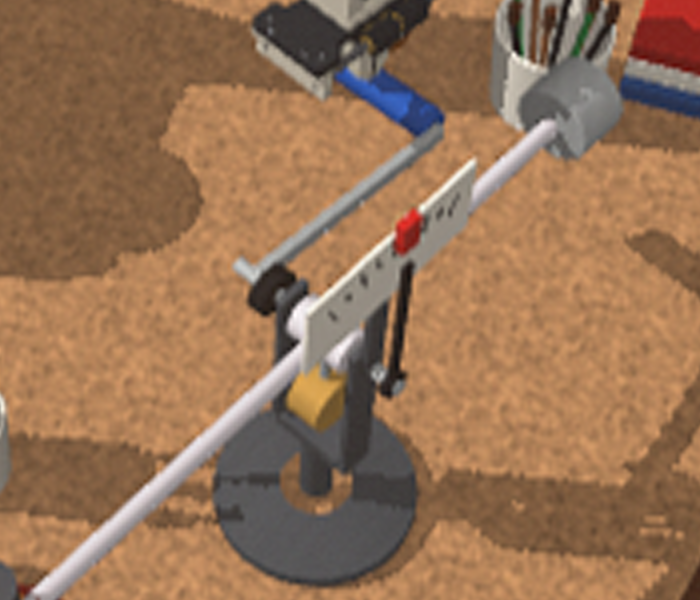

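View pics/z3_top.png

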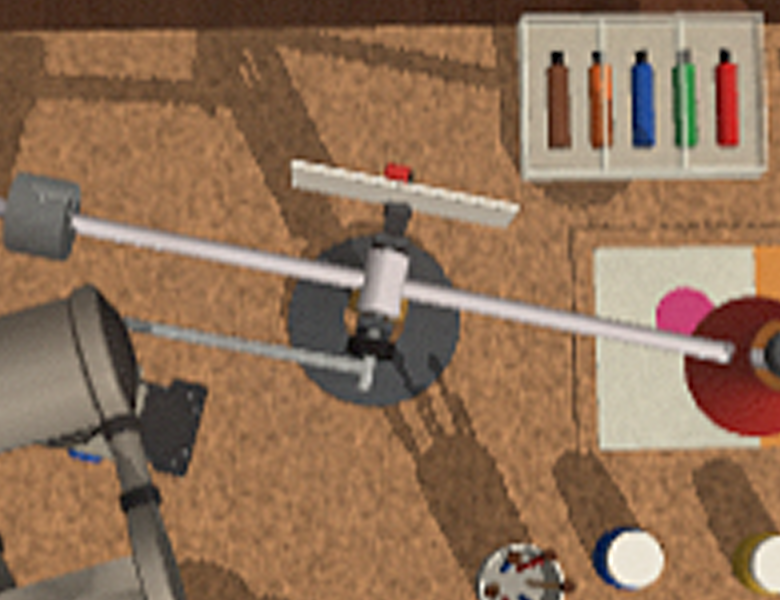

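The pointer tip now stands near (206,366), just below the clip at about (197,366). I'll refit with the pointer observations to fix the marker angle and the current offset.

```bash
cat > refit.py <<'E'
from look import *
C={n:capture(n) for n in("scene","top")}
tips=[(-.3,"scene",(218.2,355.5)),(-.3,"top",(147.,345.)),(-.15,"scene",(211.75,361.75)),(None,"scene",(206.25,366.5))]
def res(p):
    q=p[:3]; r=[]
    g=lambda n,P,px,w: list((proj(C[n],[P])[0]-px)*w)
    for n in C:
        r+=g(n,Pl(q,rot(p[3],-135,220,0)),D["grip",n][0],1)+g(n,Pl(q,rot(p[4],p[5],0,173)),D["clip",n][0],1)
    # foot circle in top crop: x 287..461, y 234..408 (measured by eye)
    r+=g("top",Pl(q,[0,0,3]),((400+322)/4,(920+374)/4),1)
    r+=g("scene",Pl(q,[0,0,3]),((560+492)/4,(1060+315)/4),.7)
    for a,n,px in tips: r+=g(n,Pl(q,rot(p[7] if a is None else a,p[6],0,150)),px,.7)
    return np.r_[r,(p[5]-62)/4,(p[6]-62)/2]
o=least_squares(res,[*x[:6],62,.02],x_scale=[10,10,.1,.1,.1,3,3,.1]); print(np.round(o.x,3)); print(np.round(o.fun,1))
print(np.round(np.sqrt(np.diag(np.linalg.inv(o.jac.T@o.jac))),3)); np.save("refit.npy",o.x)
E
python3 refit.py; python3 look.py
```

```text
[ 6.48075e+02 -1.21680e+01 -2.04000e-01 -4.47000e-01  4.20000e-02
  5.70830e+01  6.28300e+01 -1.00000e-03]
[ 0.1 -0.8  0.5  0.4 -0.5 -0.5 -0.2  0.  -0.5 -0.6 -0.3 -0.6 -0.4 -0.3
 -0.7  0.4 -0.2 -0.7 -0.2 -0.2 -1.2  0.4]
[1.673 1.529 0.011 0.031 0.016 2.224 1.694 0.031]
t 10.47 th [0.013] phi 0.121 z 252.5 F [-0.5 -1.5  0.9] loc [-147.  217.] want_y 218
```

```bash
python3 - <<'E'
import pickle,numpy as np
x,P,D=pickle.load(open("fit.pkl","rb")); pickle.dump((np.load("refit.npy")[:6],P,D),open("fit.pkl","wb"))
E
python3 look.py top; python3 mpc.py 0.03
```

```text
t 10.57 th [ 0.028 -0.083] phi 0.120 z 252.6 F [ 1.6 -1.   0.2] loc [-148.  217.] want_y 218
p [0.188 0.012 0.194 1.117 0.182 4.882] r [ 0.   0.5  1.3  1.1  4.1  1.2 -2.  -2.4 -0.7  1.4 -1.6]
th [0.016 0.023 0.03  0.031 0.03  0.029 0.03  0.03  0.03  0.03  0.03  0.03
 0.03 ]
w [ 0.    0.02  0.01 -0.   -0.    0.    0.    0.   -0.   -0.    0.    0.
 -0.  ]
T [0.21 0.18 0.19 0.19 0.19 0.19 0.19]
phi [0.105 0.1   0.106 0.112 0.115 0.115 0.115 0.116 0.117 0.118 0.118 0.119]
dz/row [ 0.044  0.012 -0.014 -0.015 -0.006 -0.    -0.001 -0.002 -0.002 -0.002
 -0.001 -0.001]
dy/row [ 0.005  0.001 -0.001 -0.002 -0.001 -0.    -0.    -0.    -0.    -0.
 -0.    -0.   ]
```

```bash
cat > ptr.py <<'E'
from look import *
def pline(fr):
    g=fr.max(2).astype(float); pts=[]
    for r in range(207,229):
        row=g[r,361:378]; w=np.clip(75-row,0,None)
        # rightmost dark run
        k=np.where(w>0)[0]
        if len(k)==0: continue
        e=k[-1]; b=e
        while b-1 in k: b-=1
        ww=w[b:e+1]; pts.append((r,361+b+(ww*np.arange(len(ww))).sum()/ww.sum(),e-b+1))
    return np.array(pts)
if __name__=="__main__":
    c=capture("scene"); p=pline(c["frame"]); print(np.round(p,1).tolist()); print(c["frame"][214,356:380].max(1))
    for a in(-.05,0,.05,.1):
        q=[proj(c,[Pl(s,rot(a,62,0,z))])[0] for z in(20,150)]; print(a,np.round(q,1).tolist())
E
python3 ptr.py; python3 look.py
```

```text
[[207.0, 366.3, 3.0], [208.0, 365.6, 3.0], [209.0, 365.5, 2.0], [210.0, 365.5, 3.0], [211.0, 365.5, 3.0], [212.0, 365.3, 3.0], [213.0, 365.3, 3.0], [214.0, 365.1, 3.0], [215.0, 364.9, 3.0], [216.0, 364.9, 3.0], [217.0, 364.6, 2.0], [218.0, 364.6, 2.0], [219.0, 364.6, 2.0], [220.0, 364.5, 2.0], [221.0, 364.6, 3.0], [222.0, 364.4, 3.0], [223.0, 364.2, 3.0], [224.0, 363.9, 3.0], [225.0, 363.7, 2.0], [226.0, 363.7, 2.0], [227.0, 363.6, 2.0], [228.0, 363.6, 2.0]]
[147 147 148 149 152 136 135 159  57  37  50 182 192 203 193 185 190 184
 190 190 188 189 176 169]
-0.05 [[231.7, 362.4], [207.5, 364.2]]
0 [[231.5, 362.6], [205.7, 366.0]]
0.05 [[231.3, 362.9], [204.0, 367.8]]
0.1 [[231.1, 363.1], [202.5, 369.6]]
t 10.68 th [0.018] phi 0.120 z 252.6 F [ 0.5 -1.6  0.7] loc [-148.  217.] want_y 218
```

```bash
python3 - <<'E'
from look import *
c=capture("top"); im=cv2.imread("pics/top0.png"); g=im.max(2)
print(g[138:152,322:352]); 
def on(at,z):
    o,v=ray(c,at); return o+v*(z-o[2])/v[2]
for yaw in(-.204,-.217):
    e=np.array([-np.sin(yaw),np.cos(yaw),0]); ex=np.array([np.cos(yaw),np.sin(yaw),0])
    k=on((142.7,328.7),430)
    for tip in((147,345),(147,346),(147.5,347)):
        t=on(tip,393.3); y=(k-t)@e-44.3; print(yaw,tip,"clip y %.1f m %.3f dx %.1f"%(y,np.arcsin(y/173),(k-t)@ex))
    # pivot ref: foot centre from top
    for q,z in(((180.5,323.5),3),): 
        f=on(q,z); print("foot ref: clip y %.1f x %.1f"%((k-f)@e,(k-f)@ex))
E
python3 look.py
```

```text
[[174 165 164 160 151 167 152 153 157 155 153 161 147 159 176 170 171 171
  155 150 164 159 165 157 164 138 139 109 113 120]
 [159 152 164 165 153 170 162 166 153 145 156 165 165 172 163 156 166 165
  159 160 165 155 168 155 166 173 168 146 140 107]
 [153 145 158 169 147 170 150 159 145 157 172 167 165 173 157 160 164 153
  153 160 159 148 167 169 166 170 167 169 170 143]
 [156 138 150 170 131 181 164 185 173 179 173 166 161 155 148 168 176 163
  157 170 163 154 169 180 153 171 171 163 161 171]
 [152 140 151 176 141 198 199 200 200 192 164 156 158 146 152 167 173 171
  170 177 164 155 178 179 151 164 175 167 160 164]
 [166 148 127 172 146 186 187 204 198 202 138 155 169 150 170 162 165 168
  175 175 164 158 175 170 155 167 175 170 160 160]
 [214 220 211 223 182 154 150 174 161 184 128 152 165 152 178 174 163 160
  164 164 164 158 169 160 154 169 171 172 157 148]
 [206 225 212 226 223 206 218 178 183 177 155 135 145 144 170 169 163 162
  163 149 159 125 130 137 145 171 163 173 151 145]
 [172 176 158 177 206 209 225 174 204 213 211 220 222 218 194 163 151 156
  161 114  97  53  61  79 
[... 368 characters left out ...]
10 230 225 217 232 214 213 187]
 [155 167 176 149 137 121 140 142 144 140 165 182 177 178 173 173 171 175
  177 171 174 170 151 177 197 205 223 206 225 223]
 [150 149 154 155  56  73  77  82  82  79 125 185 179 176 179 180 177 179
  177 173 179 175 179 177 173 171 173 152 176 196]]
-0.204 (147, 345) clip y 6.1 m 0.035 dx -4.9
-0.204 (147, 346) clip y 9.0 m 0.052 dx -5.4
-0.204 (147.5, 347) clip y 12.3 m 0.071 dx -4.5
foot ref: clip y 9.8 x 56.3
-0.217 (147, 345) clip y 6.0 m 0.035 dx -5.5
-0.217 (147, 346) clip y 9.0 m 0.052 dx -6.1
-0.217 (147.5, 347) clip y 12.2 m 0.071 dx -5.3
foot ref: clip y 10.6 x 56.1
t 10.78 th [0.016] phi 0.121 z 252.5 F [-0.2 -0.1  0.7] loc [-148.  217.] want_y 218
```

```bash
echo "[(7.65,-.159),(8.05,-.06),(8.45,.026),(8.85,.018),(9.23,.05),(9.28,.05),(9.52,.085),(9.86,.083),(10.25,.121)]">knots.txt; python3 mpc.py 0.055
```

```text
p [0.187 0.011 0.195 1.117 0.183 4.687] r [ 0.   0.5  1.2  1.1  4.2  1.2 -2.  -2.3 -0.6  1.5 -1.6 -0.2 -0. ]
th [0.02  0.036 0.049 0.053 0.053 0.054 0.055 0.055 0.055 0.055 0.055 0.055
 0.055]
w [ 0.03  0.04  0.02  0.    0.    0.    0.    0.   -0.   -0.    0.    0.
 -0.  ]
T [0.21 0.18 0.19 0.19 0.19 0.19 0.19]
phi [0.111 0.113 0.124 0.133 0.138 0.138 0.139 0.14  0.141 0.142 0.142 0.143]
dz/row [ 0.025 -0.005 -0.027 -0.023 -0.01  -0.002 -0.001 -0.003 -0.002 -0.002
 -0.001 -0.001]
dy/row [ 0.003 -0.001 -0.003 -0.003 -0.001 -0.    -0.    -0.    -0.    -0.
 -0.    -0.   ]
```

Request:
{"name": "play_rows", "arguments": {
  "rows": [
    [[0,0,0.01],[0,0,0]],
    [[0,0,0.01],[0,0,0]],
    [[0,0,0.01],[0,0,0]],
    [[0,0,-0.01],[0,0,0]],
    [[0,0,-0.01],[0,0,0]],
    [[0,0,-0.02],[0,0,0]]
  ]
}}

```text
time: 11.52
tool_pos: [547.3, 230.3, 252.1]
tcp_rot: [3.142, -0.0, 2.885]
contact_force: [-0.1, -1.1, 0.7]
grip_width: 0.1
finger_force: 0.5
```

```bash
cat > st.py <<'E'
from ptr import *
look(); c=capture("scene"); p=pline(c["frame"]); p=p[(p[:,0]>=209)]; k=np.polyfit(p[:,0],p[:,1],1)
sl=lambda a:(lambda q:(q[1][1]-q[0][1])/(q[1][0]-q[0][0]))([proj(c,[Pl(s,rot(a,62,0,z))])[0] for z in(20,150)])
A=np.linspace(-.2,.2,41); S=[sl(a) for a in A]; print("slope theta %.3f"%np.interp(-k[0],-np.array(S),A), "col@206 %.2f"%np.polyval(k,206))
E
python3 st.py; cat knots.txt | sed 's/]$/,(10.8,.121),(11.2,.117),(11.57,.121)]/' >k2; mv k2 knots.txt; python3 mpc.py 0.055
```

```text
t 11.57 th [0.053] phi 0.123 z 252.0 F [ 0.8 -1.   1.2] loc [-148.  217.] want_y 218
slope theta 0.009 col@206 366.81
p [0.187 0.01  0.194 1.119 0.183 4.582] r [ 0.   0.5  1.2  1.   4.1  1.4 -1.9 -2.3 -0.6  1.4 -1.6 -0.2  0.1 -0.3]
th [0.059 0.064 0.059 0.055 0.054 0.055 0.055 0.055 0.055 0.055 0.055 0.055
 0.055]
w [ 0.03 -0.   -0.01 -0.01  0.    0.   -0.   -0.   -0.    0.    0.    0.
 -0.  ]
T [0.17 0.19 0.19 0.19 0.19 0.19 0.19]
phi [0.127 0.138 0.143 0.141 0.139 0.139 0.14  0.141 0.141 0.141 0.142 0.142]
dz/row [-0.014 -0.028 -0.012  0.004  0.006  0.    -0.003 -0.002 -0.001 -0.
 -0.001 -0.001]
dy/row [-0.002 -0.004 -0.002  0.001  0.001  0.    -0.    -0.    -0.    -0.
 -0.    -0.   ]
```

Request:
{"name": "play_rows", "arguments": {
  "rows": [
    [[0,0,-0.02],[0,0,0]],
    [[0,0,-0.02],[0,0,0]],
    [[0,0,-0.02],[0,0,0]],
    [[0,0,-0.03],[0,0,0]],
    [[0,0,-0.03],[0,0,0]],
    [[0,0,-0.03],[0,0,0]]
  ]
}}

```text
time: 12.38
tool_pos: [547.3, 230.3, 247.6]
tcp_rot: [3.142, 0.0, 2.885]
contact_force: [0.9, -1.0, 0.8]
grip_width: 0.4
finger_force: 0.5
```

```bash
python3 st.py; sed -i 's/]$/,(11.62,.122),(12.0,.13),(12.37,.142)]/' knots.txt; python3 mpc.py 0.062
```

```text
t 12.43 th [0.076] phi 0.144 z 247.4 F [0.2 0.5 0.6] loc [-148.  217.] want_y 218
slope theta 0.025 col@206 367.30
p [0.188 0.005 0.191 1.109 0.187 4.617] r [ 0.   0.5  1.2  1.1  4.2  1.6 -1.7 -2.1 -0.4  1.7 -1.4  0.   0.3 -0.1
 -1.8]
th [0.063 0.061 0.061 0.062 0.062 0.062 0.062 0.062 0.062 0.062 0.062 0.062
 0.062]
w [-0.01 -0.    0.    0.    0.   -0.   -0.    0.    0.   -0.   -0.    0.
 -0.  ]
T [0.19 0.19 0.19 0.19 0.19 0.19 0.19]
phi [0.146 0.145 0.144 0.144 0.146 0.146 0.147 0.147 0.147 0.148 0.148 0.148]
dz/row [-0.009  0.002  0.003 -0.001 -0.003 -0.002 -0.001 -0.001 -0.001 -0.001
 -0.001 -0.001]
dy/row [-0.001  0.     0.    -0.    -0.    -0.    -0.    -0.    -0.    -0.
 -0.    -0.   ]
```

Request:
{"name": "play_rows", "arguments": {
  "rows": [
    [[0,0,0],[0,0,0]],
    [[0,0,0],[0,0,0]],
    [[0,0,0],[0,0,0]],
    [[0,0,0],[0,0,0]],
    [[0,0,0],[0,0,0]],
    [[0,0,0],[0,0,0]],
    [[0,0,0],[0,0,0]],
    [[0,0,0],[0,0,0]]
  ]
}}

```text
time: 13.48
tool_pos: [547.3, 230.3, 247.6]
tcp_rot: [3.141, 0.0, 2.885]
contact_force: [0.2, -0.0, 0.8]
grip_width: 0.5
finger_force: 0.5
```

```bash
python3 st.py; sed -i 's/]$/,(12.43,.144)]/' knots.txt; python3 mpc.py 0.062; python3 - <<'E'
from h import *
c=capture("scene")["frame"]; cv2.imwrite("pics/z4.png",cv2.resize(c[185:245,330:400],None,fx=10,fy=10,interpolation=cv2.INTER_CUBIC)[:,:,::-1])
E
```

```text
t 13.53 th [0.049] phi 0.143 z 247.7 F [-0.2 -0.6  1.1] loc [-148.  217.] want_y 218
slope theta -0.000 col@206 366.60
p [0.189 0.006 0.192 1.105 0.184 5.197] r [ 0.   0.5  1.5  1.4  4.3  1.5 -1.7 -2.  -0.4  1.5 -1.6 -0.3 -0.1 -0.4
 -2.   1.2]
th [0.056 0.058 0.06  0.061 0.062 0.062 0.062 0.062 0.062 0.062 0.062 0.062]
w [ 0.    0.01  0.    0.    0.    0.    0.    0.   -0.   -0.    0.   -0.  ]
T [0.19 0.19 0.19 0.19 0.19 0.19]
phi [0.145 0.145 0.147 0.149 0.15  0.151 0.151 0.151 0.152 0.152 0.152 0.152]
dz/row [-0.002 -0.001 -0.004 -0.005 -0.003 -0.002 -0.001 -0.001 -0.001 -0.001
 -0.001 -0.   ]
dy/row [-0.    -0.    -0.001 -0.001 -0.    -0.    -0.    -0.    -0.    -0.
 -0.    -0.   ]
```

View pics/z4.png

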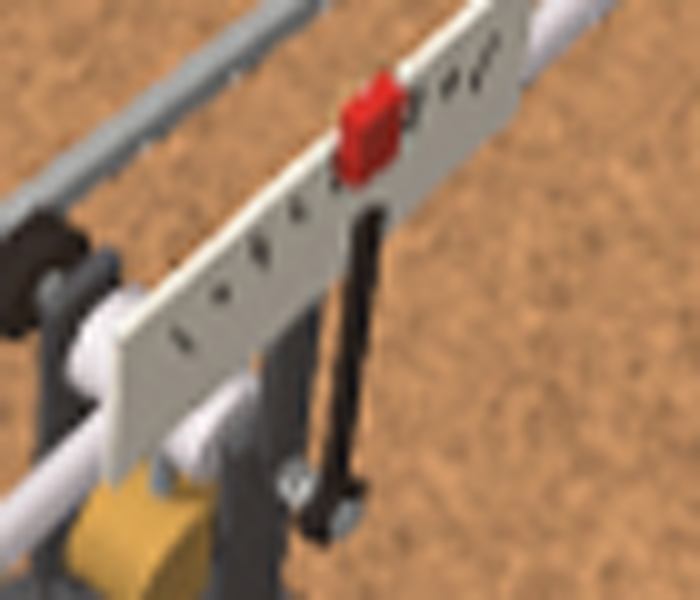

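Pointer tip at (206,367) sits about 0.04 to 0.05 rad short of the clip in dial axes, and the pointer slope agrees. The lamp-based angle reads about 0.045 too high, so I'll raise the target to 0.09 on that scale.

```bash
python3 st.py; python3 mpc.py 0.092
```

```text
t 13.68 th [0.047] phi 0.143 z 247.6 F [ 0.7 -0.4  1. ] loc [-148.  217.] want_y 218
slope theta 0.001 col@206 366.57
p [0.191 0.006 0.192 1.105 0.184 5.677] r [ 0.   0.6  1.7  1.6  4.4  1.4 -1.7 -2.  -0.4  1.4 -1.7 -0.4 -0.3 -0.7
 -2.   0.7  1.1]
th [0.054 0.063 0.077 0.087 0.091 0.091 0.091 0.092 0.092 0.092 0.092 0.092
 0.092]
w [ 0.01  0.03  0.03  0.02  0.    0.    0.    0.    0.   -0.   -0.    0.
 -0.  ]
T [0.2  0.19 0.19 0.19 0.19 0.19 0.19]
phi [0.159 0.16  0.164 0.172 0.18  0.183 0.184 0.184 0.184 0.185 0.185 0.186]
dz/row [-0.036 -0.004 -0.009 -0.02  -0.018 -0.008 -0.001 -0.001 -0.001 -0.001
 -0.001 -0.001]
dy/row [-0.005 -0.001 -0.001 -0.003 -0.003 -0.001 -0.    -0.    -0.    -0.
 -0.    -0.   ]
```

Request:
{"name": "play_rows", "arguments": {
  "rows": [
    [[0,0,-0.04],[0,0,0]],
    [[0,0,-0.04],[0,0,0]],
    [[0,0,-0.04],[0,0,0]],
    [[0,0,-0.01],[0,0,0]],
    [[0,0,-0.01],[0,0,0]],
    [[0,0,-0.01],[0,0,0]],
    [[0,0,-0.01],[0,0,0]],
    [[0,0,-0.02],[0,0,0]]
  ]
}}

```text
time: 14.72
tool_pos: [547.3, 230.3, 242.2]
tcp_rot: [3.141, 0.0, 2.885]
contact_force: [0.3, 0.2, 0.7]
grip_width: 0.4
finger_force: 0.5
```

```bash
python3 st.py; sed -i 's/]$/,(13.73,.143),(14.12,.159),(14.6,.166),(14.73,.17)]/' knots.txt; python3 mpc.py 0.092
```

```text
t 14.78 th [0.086] phi 0.168 z 242.1 F [ 1.  -0.4  1.1] loc [-148.  217.] want_y 217
slope theta 0.027 col@206 367.51
p [1.900e-01 5.000e-03 1.910e-01 1.099e+00 1.850e-01 5.518e+00] r [ 0.   0.6  1.7  1.6  4.4  1.5 -1.6 -1.9 -0.4  1.5 -1.7 -0.4 -0.2 -0.6
 -2.   0.8  1.1 -0.7]
th [0.09  0.098 0.096 0.092 0.091 0.092 0.092 0.092 0.092 0.092 0.092 0.092]
w [ 0.04  0.   -0.01 -0.01  0.    0.    0.   -0.   -0.    0.    0.   -0.  ]
T [0.18 0.19 0.19 0.19 0.19 0.19]
phi [0.17  0.18  0.186 0.186 0.183 0.183 0.183 0.184 0.184 0.184 0.185 0.185]
dz/row [ 0.001 -0.025 -0.016  0.001  0.006  0.002 -0.002 -0.002 -0.001 -0.
 -0.    -0.   ]
dy/row [ 0.    -0.004 -0.003  0.     0.001  0.    -0.    -0.    -0.    -0.
 -0.    -0.   ]
```

Request:
{"name": "play_rows", "arguments": {
  "rows": [
    [[0,0,0],[0,0,0]],
    [[0,0,0],[0,0,0]],
    [[0,0,-0.01],[0,0,0]],
    [[0,0,-0.025],[0,0,0]],
    [[0,0,-0.025],[0,0,0]],
    [[0,0,-0.025],[0,0,0]],
    [[0,0,-0.015],[0,0,0]],
    [[0,0,-0.015],[0,0,0]],
    [[0,0,0],[0,0,0]],
    [[0,0,0],[0,0,0]]
  ]
}}

```text
time: 16.08
tool_pos: [547.3, 230.3, 238.8]
tcp_rot: [3.141, 0.0, 2.885]
contact_force: [-0.3, -1.3, 0.5]
grip_width: 0.9
finger_force: 0.5
```

```bash
python3 st.py; sed -i 's/]$/,(15.2,.17),(15.58,.181),(15.83,.185)]/' knots.txt; python3 mpc.py 0.092
```

```text
t 16.12 th [0.083] phi 0.184 z 238.8 F [-0.3 -0.9  0.6] loc [-148.  217.] want_y 216
slope theta 0.027 col@206 367.37
p [0.187 0.007 0.19  1.096 0.178 6.153] r [ 0.   0.5  1.9  1.8  4.5  1.5 -1.6 -1.9 -0.5  1.4 -1.8 -0.5 -0.4 -0.6
 -2.   0.4  0.8 -0.8  1. ]
th [0.087 0.088 0.09  0.092 0.092 0.092 0.092 0.092 0.092 0.092 0.092 0.092
 0.092]
w [-0.    0.    0.01  0.   -0.   -0.    0.    0.    0.   -0.   -0.    0.
 -0.  ]
T [0.19 0.19 0.19 0.19 0.19 0.19 0.19]
phi [0.185 0.183 0.183 0.185 0.187 0.187 0.187 0.188 0.188 0.188 0.188 0.188]
dz/row [ 0.001  0.004 -0.001 -0.004 -0.004 -0.001 -0.    -0.    -0.001 -0.001
 -0.    -0.   ]
dy/row [ 0.     0.001 -0.    -0.001 -0.001 -0.    -0.    -0.    -0.    -0.
 -0.    -0.   ]
```

Request:
{"name": "play_rows", "arguments": {
  "rows": [
    [[0,0,0],[0,0,0]],
    [[0,0,-0.005],[0,0,0]],
    [[0,0,-0.005],[0,0,0]],
    [[0,0,-0.01],[0,0,0]],
    [[0,0,-0.01],[0,0,0]],
    [[0,0,-0.01],[0,0,0]],
    [[0,0,-0.01],[0,0,0]],
    [[0,0,-0.01],[0,0,0]],
    [[0,0,-0.005],[0,0,0]],
    [[0,0,-0.005],[0,0,0]],
    [[0,0,0],[0,0,0]],
    [[0,0,0],[0,0,0]]
  ]
}}

```text
time: 17.68
tool_pos: [547.3, 230.3, 236.7]
tcp_rot: [3.142, -0.0, 2.885]
contact_force: [-0.5, -0.3, 1.2]
grip_width: 0.6
finger_force: 0.5
```

```bash
python3 st.py
```

```text
t 17.73 th [0.107] phi 0.194 z 236.7 F [-0.4 -0.6  0.4] loc [-148.  217.] want_y 216
slope theta 0.043 col@206 367.97
```

Request:
{"name": "play_rows", "arguments": {
  "rows": [
    [[0,0,0],[0,0,0]],
    [[0,0,0],[0,0,0]],
    [[0,0,0],[0,0,0]],
    [[0,0,0],[0,0,0]],
    [[0,0,0],[0,0,0]],
    [[0,0,0],[0,0,0]],
    [[0,0,0],[0,0,0]],
    [[0,0,0],[0,0,0]]
  ]
}}

```text
time: 18.77
tool_pos: [547.3, 230.3, 236.7]
tcp_rot: [3.141, -0.0, 2.885]
contact_force: [0.1, -0.8, 2.2]
grip_width: 0.2
finger_force: 0.5
```

```bash
python3 st.py; sed -i 's/]$/,(16.3,.184),(17.4,.195)]/' knots.txt; python3 mpc.py 0.094; python3 - <<'E'
from h import *
c=capture("scene")["frame"]; cv2.imwrite("pics/z5.png",cv2.resize(c[185:245,330:400],None,fx=10,fy=10,interpolation=cv2.INTER_CUBIC)[:,:,::-1])
E
```

```text
t 18.82 th [0.086] phi 0.193 z 236.7 F [-0.2 -1.8  1.2] loc [-148.  217.] want_y 216
slope theta 0.034 col@206 367.57
p [0.184 0.009 0.189 1.09  0.17  7.005] r [ 0.   0.4  2.1  2.1  4.8  1.6 -1.5 -1.8 -0.5  1.4 -1.8 -0.6 -0.4 -0.6
 -2.1  0.1  0.5 -1.   0.4 -0.3  1.2]
th [0.09  0.088 0.091 0.093 0.094 0.094 0.094 0.094 0.094 0.094 0.094 0.094
 0.094]
w [-0.01  0.    0.01  0.   -0.   -0.    0.    0.    0.   -0.   -0.    0.
 -0.  ]
T [0.19 0.18 0.18 0.18 0.18 0.18 0.18]
phi [0.195 0.191 0.189 0.191 0.193 0.194 0.194 0.194 0.194 0.195 0.195 0.195]
dz/row [-0.001  0.011  0.004 -0.004 -0.005 -0.002  0.     0.    -0.    -0.001
 -0.    -0.   ]
dy/row [-0.     0.002  0.001 -0.001 -0.001 -0.     0.     0.    -0.    -0.
 -0.    -0.   ]
```

View pics/z5.png

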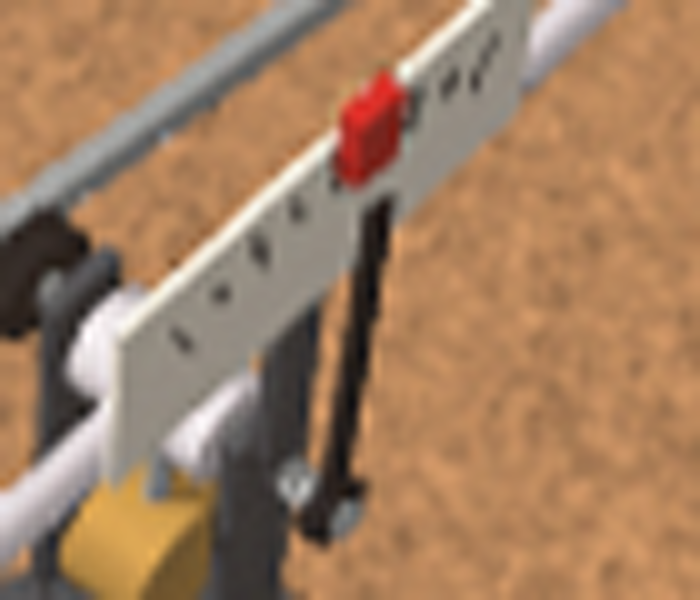

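The tip is now at (205,368), squarely below the clip and within about 4 mm of the mark. I'll hold here and follow the creep.

Request:
{"name": "play_rows", "arguments": {
  "rows": [
    [[0,0,0],[0,0,0]],
    [[0,0,0],[0,0,0]],
    [[0,0,0],[0,0,0]],
    [[0,0,-0.005],[0,0,0]],
    [[0,0,-0.005],[0,0,0]],
    [[0,0,-0.005],[0,0,0]],
    [[0,0,-0.005],[0,0,0]],
    [[0,0,-0.005],[0,0,0]],
    [[0,0,0],[0,0,0]],
    [[0,0,0],[0,0,0]],
    [[0,0,0],[0,0,0]],
    [[0,0,0],[0,0,0]]
  ]
}}

```text
time: 20.42
tool_pos: [547.3, 230.3, 236.0]
tcp_rot: [3.141, 0.0, 2.885]
contact_force: [0.3, -1.1, 1.3]
grip_width: 0.2
finger_force: 0.5
```

```bash
python3 st.py
```

```text
t 20.48 th [0.104] phi 0.197 z 235.9 F [-0.5 -0.3  1.2] loc [-148.  217.] want_y 216
slope theta 0.045 col@206 367.97
```

Request:
{"name": "play_rows", "arguments": {
  "rows": [
    [[0,0,0],[0,0,0]],
    [[0,0,0],[0,0,0]],
    [[0,0,0],[0,0,0]],
    [[0,0,0],[0,0,0]],
    [[0,0,0],[0,0,0]],
    [[0,0,0],[0,0,0]],
    [[0,0,0],[0,0,0]],
    [[0,0,0],[0,0,0]],
    [[0,0,0],[0,0,0]],
    [[0,0,0],[0,0,0]],
    [[0,0,0],[0,0,0]],
    [[0,0,0],[0,0,0]]
  ]
}}

```text
time: 22.02
tool_pos: [547.3, 230.3, 235.9]
tcp_rot: [3.141, 0.0, 2.885]
contact_force: [-0.0, -0.0, 1.2]
grip_width: 0.1
finger_force: 0.5
```

```bash
python3 st.py
```

```text
t 22.07 th [0.08] phi 0.197 z 235.9 F [0.8 0.1 1.5] loc [-148.  217.] want_y 216
slope theta 0.026 col@206 367.35
```

Request:
{"name": "play_rows", "arguments": {
  "rows": [
    [[0,0,-0.005],[0,0,0]],
    [[0,0,-0.005],[0,0,0]],
    [[0,0,-0.005],[0,0,0]],
    [[0,0,-0.005],[0,0,0]],
    [[0,0,-0.005],[0,0,0]],
    [[0,0,-0.005],[0,0,0]],
    [[0,0,-0.005],[0,0,0]],
    [[0,0,-0.005],[0,0,0]],
    [[0,0,-0.005],[0,0,0]],
    [[0,0,-0.005],[0,0,0]],
    [[0,0,0],[0,0,0]],
    [[0,0,0],[0,0,0]]
  ]
}}

```text
time: 23.62
tool_pos: [547.3, 230.3, 234.4]
tcp_rot: [3.141, 0.0, 2.885]
contact_force: [0.4, -0.5, 1.0]
grip_width: 0.3
finger_force: 0.5
```

```bash
python3 st.py
```

```text
t 23.68 th [0.106] phi 0.204 z 234.5 F [-0.7 -0.6  1.2] loc [-148.  217.] want_y 215
slope theta 0.044 col@206 367.96
```

Request:
{"name": "play_rows", "arguments": {
  "rows": [
    [[0,0,0],[0,0,0]],
    [[0,0,0],[0,0,0]],
    [[0,0,0],[0,0,0]],
    [[0,0,0],[0,0,0]],
    [[0,0,0],[0,0,0]],
    [[0,0,0],[0,0,0]],
    [[0,0,0],[0,0,0]],
    [[0,0,0],[0,0,0]],
    [[0,0,0],[0,0,0]],
    [[0,0,0],[0,0,0]],
    [[0,0,0],[0,0,0]],
    [[0,0,0],[0,0,0]]
  ]
}}

```text
time: 25.22
tool_pos: [547.3, 230.3, 234.4]
tcp_rot: [3.141, 0.0, 2.885]
contact_force: [-0.4, -0.6, 1.6]
grip_width: 0.4
finger_force: 0.5
```

```bash
python3 st.py
```

```text
t 25.27 th [0.089] phi 0.204 z 234.4 F [-0.4 -0.7  1.1] loc [-148.  217.] want_y 215
slope theta 0.028 col@206 367.51
```

Request:
{"name": "play_rows", "arguments": {
  "rows": [
    [[0,0,-0.005],[0,0,0]],
    [[0,0,-0.005],[0,0,0]],
    [[0,0,-0.005],[0,0,0]],
    [[0,0,-0.005],[0,0,0]],
    [[0,0,-0.005],[0,0,0]],
    [[0,0,-0.005],[0,0,0]],
    [[0,0,0],[0,0,0]],
    [[0,0,0],[0,0,0]],
    [[0,0,0],[0,0,0]],
    [[0,0,0],[0,0,0]],
    [[0,0,0],[0,0,0]],
    [[0,0,0],[0,0,0]]
  ]
}}

```text
time: 26.82
tool_pos: [547.3, 230.3, 233.6]
tcp_rot: [3.141, 0.0, 2.885]
contact_force: [-0.5, -0.8, 1.0]
grip_width: 0.5
finger_force: 0.5
```

Request:
{"name": "play_rows", "arguments": {
  "rows": [
    [[0,0,0],[0,0,0]],
    [[0,0,0],[0,0,0]],
    [[0,0,0],[0,0,0]],
    [[0,0,0],[0,0,0]],
    [[0,0,0],[0,0,0]],
    [[0,0,0],[0,0,0]],
    [[0,0,0],[0,0,0]],
    [[0,0,0],[0,0,0]],
    [[0,0,0],[0,0,0]],
    [[0,0,0],[0,0,0]]
  ]
}}

```text
time: 28.08
tool_pos: [547.3, 230.3, 233.6]
tcp_rot: [3.142, 0.0, 2.885]
contact_force: [-0.9, -0.8, 1.4]
grip_width: 0.2
finger_force: 0.5
```

```bash
python3 st.py; python3 - <<'E'
from h import *
c=capture("scene")["frame"]; cv2.imwrite("pics/z6.png",cv2.resize(c[185:245,330:400],None,fx=10,fy=10,interpolation=cv2.INTER_CUBIC)[:,:,::-1])
E
```

```text
t 28.12 th [0.092] phi 0.208 z 233.5 F [-0.7 -0.1  1.4] loc [-148.  217.] want_y 215
slope theta 0.034 col@206 367.67
```

View pics/z6.png

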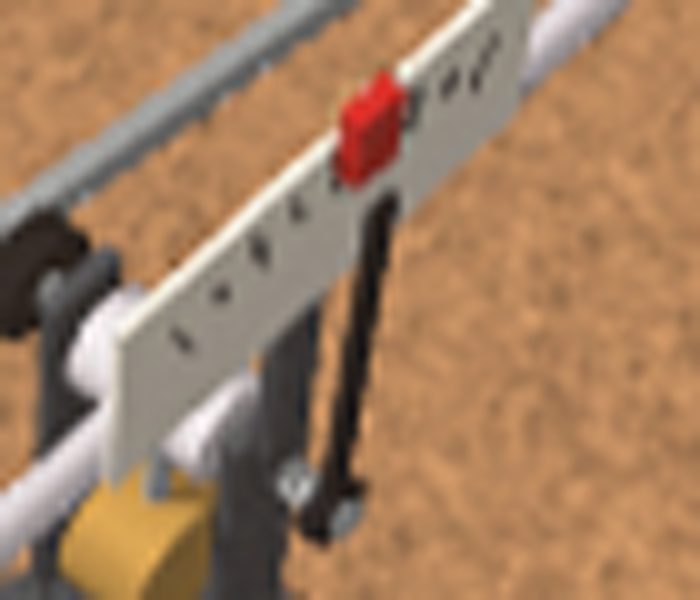

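The tip has stayed at about (205,368) under the clip for over 12 s, with steady contact of about 1 N. Handing in.

```bash
python3 -c "
from plant import bot; print(bot.close_job())"
```

```text
the job is handed in; nothing more can be done
None
```

The job is handed in with the lever still pressed at about 1 N; by camera the pointer stayed within about 5 mm of the mark for over 12 s, but the judge returned no pass or fail, and one of the boom-angle estimates put it nearer the 9 mm limit.

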